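# Hold open the case with the bangle

## Robot

A 6-joint arm with a two-finger parallel gripper is mounted at the origin on the work surface. World frame = base frame: x ahead of the robot, y to its left, z up, the work surface at z = 0. Lengths are in mm, angles in rad, forces in N, time in s.
With the tool pointing down it reaches from about 400 to 925 mm from the base axis. Payload 12.5 kg.
Tool frame: the origin (TCP) lies at the very end of the fingers, on their centre line; the grasp point (between the pads) lies behind it (env.grip_depth is the z of the grasp point in the tool frame, in mm); z points along the fingers, y is the line along which they close (so a half turn about z gives the same grasp; the last joint's range is limited). The gripper opens to 95 mm and grips with 3 to 60 N. Pads are 20 mm wide; open, the fingers measure 119 mm over their backs; the gripper's body (75 mm by 180 mm) begins 59 mm behind the grasp point.
Start: joints at [-1.385, 0.491, 1.559, -0, 1.092, -0.106], TCP at [179.821, -598.591, 214.661] pointing down, gripper open.
Joint ranges: [-3.1, 3.1], [-0.84, 2.19], [0.05, 2.79], [-1.13, 4.28], [0.06, 2.93], [-2.69, 2.69]. Speed limits (rad/s): [2.22, 2.22, 2.79, 3.14, 3.14, 3.14].

## Interface

Orientations are given as [roll, pitch, yaw] about the fixed x, y, z axes, in that order (R = Rz(yaw) Ry(pitch) Rx(roll)).
In Python, from cell import env, optics gives the robot as it stands.
- The arm moves only by the tool step_arm, never from a script. Its argument "moves" is a list of rows, each an object of numbers: "tx", "ty", "tz": the shift along the tool's x, y, z in mm; "roll": the turn about the tool's z in rad. In form: [{"tx": .., "ty": .., "tz": .., "roll": ..}, ...]. A call has 1 to 12 rows; each row is the pose to reach, as a shift and turn from the pose commanded when the call began, along the tool's axes at that moment; what a row does not reach only later rows make up. A row lasts 1/12 s, in which the tool goes at most 41.7 mm and 7.16 degrees, less where a joint would pass 70% of its speed; a pose out of reach is approached as far as the arm can. A call with a gripper value outside its range is refused whole. "grip" is the finger opening in mm, from 0 to 95.1, set as the call begins (left out, the last holds). The fingers move at their own pace and stop on an object; the grip force is fixed at half the most. Time passes only in rows, so rows that repeat a pose let the fingers close. It gives the time, the measured TCP pose, the force, the opening and the grip force at its end, in the units of the state.
- env.state(): the state, without advancing time (a new reading comes with each control period).
- optics.read_camera(name): name is "scene" or "top" or "wrist"; returns a dict with "pixels" (480x640x3 uint8, blue, green, red), "mtx" (3x3 intrinsics, pixels), "view" (4x4, takes a point from world to camera coordinates). Camera axes: x right, y down, z forward; pixel columns grow to the right and rows downward; lengths in mm; the calibration is good to about 2 mm. A picture is of the moment at which its call begins. There is no depth.
- env.job_done(): hands the job in; it is judged then, once.
The state is a dict: "t": time; "joints": joint angles; "qvel": joint speeds; "tau": joint torques, N m; "eef_pos": TCP position; "tcp_rot": TCP orientation; "ft_force": force on the tool from outside, world axes, zero at the start; "moment": the same for the moment, N m; "opening": opening from 0.0 (shut) to 1.0 (fully open); "grip_force": force on a finger pad.
Only numpy, scipy, OpenCV 4.12 (cv2) and the standard library are available. Lean on these libraries where they do the work, as an engineer would, in place of code of your own. Each camera call takes 0.05 s, during which the arm holds its last target. There are 200 camera calls.

## Task

A customer wants to see the bangle: find which of the two glass-lidded cases it lies in (the other holds a solid medallion), lift that case's lid by its pull bar to 45 degrees open, give or take 5 degrees, and keep it there. The lid falls shut if let go, so finish while still holding it steady in the gripper. Leave the other case shut, the jewellery in its cases and the tools round about where they are.

Things in the scene. Friction and masses are not known exactly. Their poses are not given: they have to be found in the camera images.
- case_a: one of two alike open-topped dark wooden display cases, 170 (x) x 200 (y) x 60 mm high, fixed to the bench, walls 8 mm; inside, a black cushion whose top is 12 mm above the bench. Origin: centre of the underside; +x points to the hinged (far) side, -x to the side with the pull bar; each case is turned by up to 0.4 rad from the robot's own x axis
- lid_a (a joint): opening angle of the lid of case_a, rad: 0 shut, 0.785 = 45 degrees, 1.9 fully open. The lid (170 x 200 x 8 mm, wood frame with clear pane, 0.25 to 0.5 kg) lies on the rim, underside 60 mm above the bench, and turns about its far edge, its near edge rising; the hinge is free and the lid drops shut when not held at any angle below about 80 degrees
- lid_a_hinge (a point): on the hinge line of lid_a, middle of the lid's far lower edge, 60 mm above the bench. Axes turn with the lid: y along the hinge, -x towards the pull bar, z out of the lid's top face
- lid_a_handle (a point): middle of the pull bar on lid_a: round steel, 10 mm thick, 64 mm long along the lid's y, a leg at each end, 16 mm in from the lid's near edge, its middle 38 mm above the lid's top face: x = -154, y = 0, z = 46 mm in the hinge point's frame (106 mm above the bench when shut). It can turn between two finger pads that pinch it from above. Axes as the hinge point
- case_b: one of two alike open-topped dark wooden display cases, 170 (x) x 200 (y) x 60 mm high, fixed to the bench, walls 8 mm; inside, a black cushion whose top is 12 mm above the bench. Origin: centre of the underside; +x points to the hinged (far) side, -x to the side with the pull bar; each case is turned by up to 0.4 rad from the robot's own x axis
- lid_b (a joint): opening angle of the lid of case_b, rad: 0 shut, 0.785 = 45 degrees, 1.9 fully open. The lid (170 x 200 x 8 mm, wood frame with clear pane, 0.25 to 0.5 kg) lies on the rim, underside 60 mm above the bench, and turns about its far edge, its near edge rising; the hinge is free and the lid drops shut when not held at any angle below about 80 degrees
- lid_b_hinge (a point): on the hinge line of lid_b, middle of the lid's far lower edge, 60 mm above the bench. Axes turn with the lid: y along the hinge, -x towards the pull bar, z out of the lid's top face
- lid_b_handle (a point): middle of the pull bar on lid_b: round steel, 10 mm thick, 64 mm long along the lid's y, a leg at each end, 16 mm in from the lid's near edge, its middle 38 mm above the lid's top face: x = -154, y = 0, z = 46 mm in the hinge point's frame (106 mm above the bench when shut). It can turn between two finger pads that pinch it from above. Axes as the hinge point
- bangle: steel bangle: open ring 68 mm outside, 54 mm inside, 12 mm high, lying flat on the cushion of one of the cases, seen through the pane. Origin: centre of its underside
- medallion: solid steel disc, 68 mm across, 12 mm high with a bevelled edge, lying flat on the cushion of the other case. Origin: centre of its underside
- punch_block: bystander: round wooden block 90 mm across, 60 mm high, with small steel punches standing to 98 mm. Origin: centre of the underside
- ring_cone: bystander: upright aluminium ring-sizing cone 130 mm high on a foot 70 mm across. Origin: centre of the underside
- brush: bystander: hand brush lying on the bench to the left of the cases. Origin: on its underside

How it is judged:
By the outcome, as a careful person would: the job done as asked, in the order asked, and still so for the second after the job is handed in, while the arm keeps its last pose, push and grip.
It also fails if it takes over 32 s, if anything falls off the work surface, if the arm or the gripper's body presses on something with over 40 N, if the wrist force passes 120 N, or if a joint passes its speed limit or range.

## Working session

There is one attempt and no reset: what is moved stays moved. The work goes in short steps, Python scripts to look and compute and a tool call to move; the robot and the scene stay as the last step left them, time stands still between calls to the robot, and variables do not carry over. Pictures are saved under pics/ and viewed, at most 10 in all, crops included, and the job is handed in when it is done.

Besides the shell and the picture viewer there is one more tool, called after ">>>" as a command line: name --argument value ..., lists and objects as JSON in quotes. step_arm: Moves the arm, as the interface text tells. Its arguments: {"type":"object","properties":{"moves":{"type":"array"},"grip":{"type":"number"}},"required":["moves"]}

```bash
mkdir -p pics; python3 - <<'E'
from cell import env, optics
import cv2,numpy as np,pickle
d={}
for n in("top","scene"):
    c=optics.read_camera(n);d[n]=c;cv2.imwrite(f"pics/{n}.png",c["pixels"]);print(n,c["mtx"].round(1).tolist(),np.array(c["view"]).round(3).tolist())
pickle.dump(d,open("cam.pkl","wb"))
s=env.state();print(env.grip_depth,s["eef_pos"],s["tcp_rot"],s["t"])
E
```

```text
top [[580.6, 0.0, 316.0], [0.0, 580.6, 236.5], [0.0, 0.0, 1.0]] [[-0.002, -1.0, -0.003, 24.901], [-0.982, 0.003, -0.19, 551.621], [0.19, 0.003, -0.982, 1655.671], [0.0, 0.0, 0.0, 1.0]]
scene [[608.8, 0.0, 319.4], [0.0, 608.8, 236.3], [0.0, 0.0, 1.0]] [[-0.809, 0.587, 0.011, 435.351], [0.492, 0.688, -0.534, -230.214], [-0.321, -0.427, -0.846, 2169.391], [0.0, 0.0, 0.0, 1.0]]
-18.8 [ 179.78876789 -598.35748165  214.14056054] [-3.14062977e+00 -1.29260807e-04  2.91755539e-01] 0.1
```

View pics/top.png

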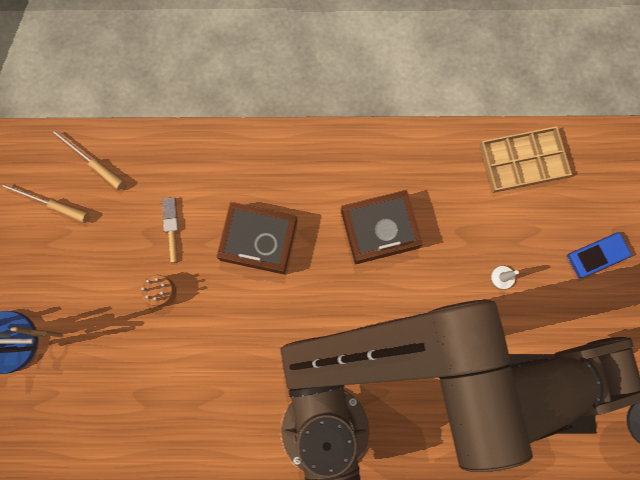

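View pics/scene.png

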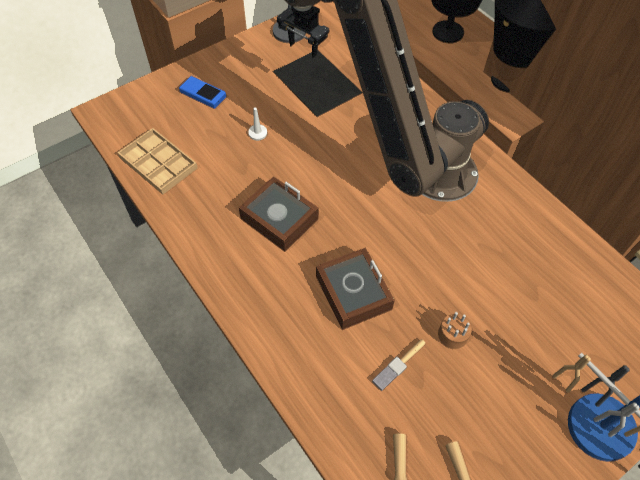

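The bangle (open ring, top view about (266,244)) is in the left case. The right case at (382,228) shows the solid disc. I'll zoom in on the left lid.

```bash
python3 - <<'E'
import cv2,pickle,numpy as np
d=pickle.load(open("cam.pkl","rb"))
a=cv2.resize(d["top"]["pixels"][190:285,205:310],None,fx=6,fy=6,interpolation=cv2.INTER_CUBIC)
b=cv2.resize(d["scene"]["pixels"][240:335,305:405],None,fx=6,fy=6,interpolation=cv2.INTER_CUBIC)
cv2.imwrite("pics/ta.png",a);cv2.imwrite("pics/sb.png",b)
E
```

```text
(no output)
```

View pics/ta.png

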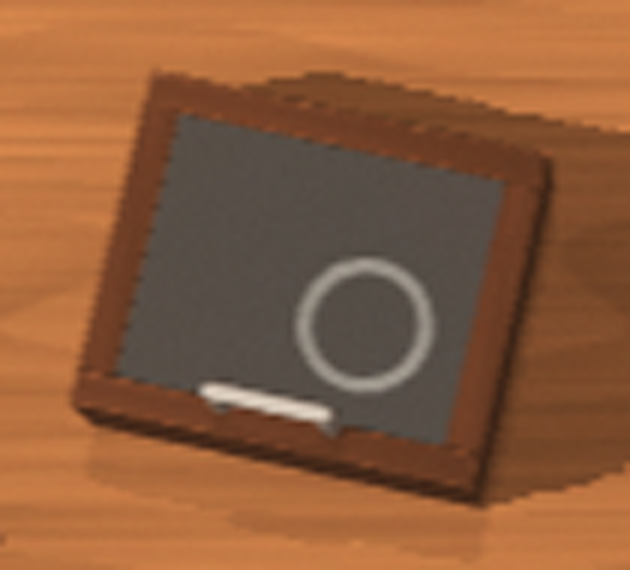

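View pics/sb.png

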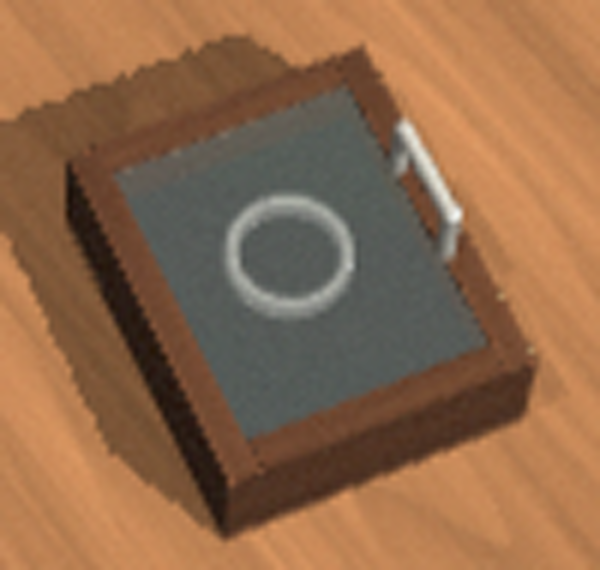

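```bash
cat >h.py <<'E'
import numpy as np,pickle
from scipy.optimize import least_squares
from scipy.spatial.transform import Rotation as R
def proj(c,P):
    V=np.array(c["view"]);q=P@V[:3,:3].T+V[:3,3];q=q@np.array(c["mtx"]).T;return q[:,:2]/q[:,2:]
# lid frame: hinge origin; FL,FR,NR,NL at lid top, then bar ends (+y,-y)
L=np.array([[0,100,8],[0,-100,8],[-170,-100,8],[-170,100,8],[-154,32,48],[-154,-32,48.]])
def world(p,L): return R.from_euler('z',p[2]).apply(L)+[p[0],p[1],60]
def delta(s,target,yaw):
    """shift along tool axes to target TCP, and roll to reach yaw (tool down)"""
    r=R.from_euler('xyz',s["tcp_rot"]);y=s["tcp_rot"][2]
    return r.inv().apply(np.array(target)-s["eef_pos"]).round(1),round(-(yaw-y),3)
E
python3 - <<'E'
from h import *
from cell import env
d=pickle.load(open("cam.pkl","rb"))
t=np.array([[155,72],[550,158],[480,487],[78,402],[203,390],[330,413]])/6+[205,190]-.4
s=np.array([[228,480],[72,160],[365,48],[532,358],[458,215],[403,126]])/6+[305,240]-.4
for use in([0],[1],[0,1]):
    f=lambda p:np.concatenate([(proj(d[n],world(p,L))-o).ravel() for i,(n,o) in enumerate((("top",t),("scene",s))) if i in use])
    r=least_squares(f,[680,130,-.2],loss="soft_l1",x_scale=[10,10,.1])
    print(use,r.x.round(3),r.fun.reshape(-1,2).round(1).tolist())
p=r.x;np.save("p.npy",p)
h=world(p,np.array([[-154,0,46.]]))[0];print("handle",h)
st=env.state();print(delta(st,h+[0,0,-18.8+60],p[2]+np.pi/2))
E
```

```text
[0] [ 6.34229e+02  1.78476e+02 -2.12000e-01] [[-0.1, -0.3], [0.3, -0.9], [-0.7, 0.5], [-1.1, 0.4], [0.4, -0.3], [1.2, 0.5]]
[1] [ 6.33061e+02  1.78936e+02 -2.20000e-01] [[0.1, 0.5], [-0.7, -0.9], [0.1, -0.5], [1.2, 0.4], [-0.1, 1.3], [-0.3, -1.0]]
[0, 1] [ 6.33599e+02  1.78682e+02 -2.17000e-01] [[-0.1, -0.2], [0.2, -0.5], [-1.1, 0.8], [-1.4, 0.4], [0.0, -0.2], [0.9, 0.7], [0.0, 0.5], [-1.0, -0.8], [-0.3, -0.6], [1.0, 0.3], [-0.3, 1.2], [-0.6, -1.1]]
handle [483.21114024 211.83789892 106.        ]
(array([ 523.6, -688.6,   67.7]), np.float64(-1.062))
```

Both cameras agree: bar at (483, 212, 106), case yaw -0.217. I'll swing over at height through an outer waypoint.

>>> step_arm --moves '[{"tx": 15,"ty": -8,"tz": 0,"roll": -0.04},{"tx": 45,"ty": -24,"tz": 0,"roll": -0.12},{"tx": 80,"ty": -42,"tz": 0,"roll": -0.2},{"tx": 115,"ty": -61,"tz": 0,"roll": -0.3},{"tx": 150,"ty": -80,"tz": 0,"roll": -0.4},{"tx": 185,"ty": -98,"tz": 0,"roll": -0.5},{"tx": 220,"ty": -117,"tz": 0,"roll": -0.6},{"tx": 255,"ty": -136,"tz": 0,"roll": -0.7},{"tx": 290,"ty": -154,"tz": 0,"roll": -0.8},{"tx": 320,"ty": -173,"tz": 0,"roll": -0.9},{"tx": 345,"ty": -200,"tz": 0,"roll": -1.0},{"tx": 365,"ty": -230,"tz": 0,"roll": -1.06}]' --grip 60

```text
t: 1.1
eef_pos: [464.5, -271.1, 214.3]
tcp_rot: [-3.142, -0.0, 1.359]
ft_force: [0.2, -0.6, 1.2]
opening: 0.632
grip_force: 0.0
```

```bash
python3 - <<'E'
from h import *
from cell import env
p=np.load("p.npy");h=world(p,np.array([[-154,0,46.]]))[0];s=env.state()
print(s["t"],s["eef_pos"],s["tcp_rot"],s["opening"],delta(s,h+[0,0,-18.8+60],p[2]+np.pi/2))
E
```

```text
1.1 [ 464.49040128 -271.06564504  214.28840055] [-3.14158185e+00 -1.57645297e-04  1.35919228e+00] 0.6319053909391369 (array([476.1, -83.1,  67.2]), np.float64(0.005))
```

>>> step_arm --moves '[{"tx": 20,"ty": -3,"tz": 0,"roll": 0},{"tx": 60,"ty": -10,"tz": 0,"roll": 0},{"tx": 100,"ty": -17,"tz": 0,"roll": 0},{"tx": 140,"ty": -24,"tz": 0,"roll": 0},{"tx": 180,"ty": -31,"tz": 0,"roll": 0},{"tx": 220,"ty": -38,"tz": 0,"roll": 0},{"tx": 260,"ty": -45,"tz": 0,"roll": 0},{"tx": 300,"ty": -52,"tz": 0,"roll": 0},{"tx": 340,"ty": -59,"tz": 0,"roll": 0},{"tx": 380,"ty": -66,"tz": 0,"roll": 0},{"tx": 420,"ty": -74,"tz": 0,"roll": 0},{"tx": 450,"ty": -79,"tz": 10,"roll": 0}]'

```text
t: 2.1
eef_pos: [483.4, 186.6, 205.8]
tcp_rot: [3.139, -0.001, 1.354]
ft_force: [-0.2, 0.1, -0.4]
opening: 0.633
grip_force: 0.0
```

>>> step_arm --moves '[{"tx": 15,"ty": -2,"tz": 10,"roll": 0},{"tx": 26,"ty": -4,"tz": 25,"roll": 0},{"tx": 26,"ty": -4,"tz": 30,"roll": 0},{"tx": 26,"ty": -4,"tz": 30,"roll": 0},{"tx": 26,"ty": -4,"tz": 30,"roll": 0}]'

```text
t: 2.52
eef_pos: [485.3, 209.0, 174.7]
tcp_rot: [-3.141, 0.0, 1.352]
ft_force: [0.8, -0.2, -0.4]
opening: 0.63
grip_force: 0.0
```

```bash
python3 - <<'E'
from h import *
from cell import env,optics
import cv2
p=np.load("p.npy");h=world(p,np.array([[-154,0,46.]]))[0];s=env.state()
c=optics.read_camera("wrist");im=c["pixels"].copy()
for q in proj(c,world(p,L)):cv2.circle(im,tuple(int(v) for v in q.round()),4,(0,255,0),1)
cv2.imwrite("pics/w.png",im)
print(s["t"],s["eef_pos"],s["tcp_rot"],s["opening"],delta(s,h+[0,0,-18.8],p[2]+np.pi/2))
E
```

```text
2.5167 [485.33367099 208.95149016 174.73545228] [-3.14111520e+00  4.63915171e-04  1.35228760e+00] 0.6296713929414567 (array([ 2.4, -2.7, 87.5]), np.float64(-0.002))
```

View pics/w.png

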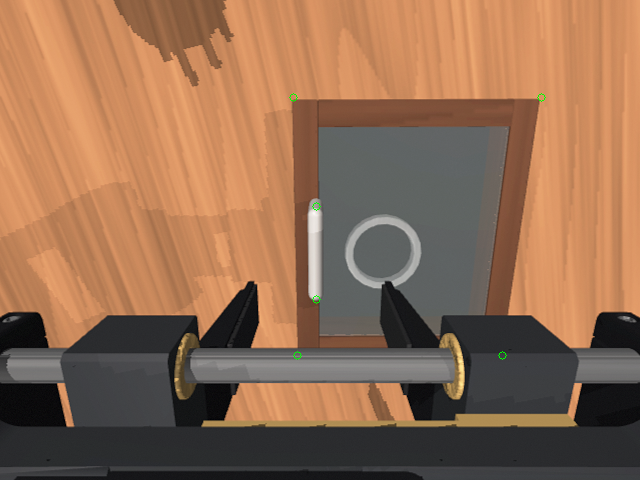

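The wrist view matches the fitted model: bar at (315,200–300), between the fingers, with the bangle at (383,250). I'll descend and close.

>>> step_arm --moves '[{"tx": 2,"ty": -2,"tz": 12,"roll": 0},{"tx": 2,"ty": -3,"tz": 32,"roll": 0},{"tx": 2,"ty": -3,"tz": 54,"roll": 0},{"tx": 2,"ty": -3,"tz": 72,"roll": 0},{"tx": 2,"ty": -3,"tz": 83,"roll": 0},{"tx": 2,"ty": -3,"tz": 87,"roll": 0},{"tx": 2,"ty": -3,"tz": 87,"roll": 0},{"tx": 2,"ty": -3,"tz": 87,"roll": 0}]'

```text
t: 3.23
eef_pos: [483.7, 211.6, 88.5]
tcp_rot: [3.141, -0.0, 1.351]
ft_force: [0.6, 0.1, 0.2]
opening: 0.634
grip_force: 0.0
```

>>> step_arm --moves '[{"tx": 0,"ty": 0,"tz": 0,"roll": 0},{"tx": 0,"ty": 0,"tz": 0,"roll": 0},{"tx": 0,"ty": 0,"tz": 0,"roll": 0},{"tx": 0,"ty": 0,"tz": 0,"roll": 0},{"tx": 0,"ty": 0,"tz": 0,"roll": 0},{"tx": 0,"ty": 0,"tz": 0,"roll": 0},{"tx": 0,"ty": 0,"tz": 0,"roll": 0},{"tx": 0,"ty": 0,"tz": 0,"roll": 0},{"tx": 0,"ty": 0,"tz": 0,"roll": 0},{"tx": 0,"ty": 0,"tz": 0,"roll": 0},{"tx": 0,"ty": 0,"tz": 0,"roll": 0},{"tx": 0,"ty": 0,"tz": 0,"roll": 0}]' --grip 0

```text
t: 4.23
eef_pos: [483.4, 211.9, 87.6]
tcp_rot: [3.141, -0.0, 1.352]
ft_force: [2.9, -0.2, -1.3]
opening: 0.091
grip_force: 30.0
```

```bash
python3 - <<'E'
from h import *
from cell import env
s=env.state();p=np.load("p.npy")
print(s["t"],s["eef_pos"],s["tcp_rot"],s["opening"]*95.1,s["grip_force"],s["ft_force"])
r=R.from_euler('xyz',s["tcp_rot"])
print("lid-x in tool",r.inv().apply([np.cos(p[2]),np.sin(p[2]),0]).round(3))
f=lambda a:(lambda q:(-154*np.cos(q)+46*np.sin(q)+154,154*np.sin(q)+46*np.cos(q)-46))(np.radians(a))
for a in range(2,49,2):print(a,np.round(f(a),1))
E
```

```text
4.2333 [483.40776828 211.92945799  87.59408587] [ 3.14106434e+00 -7.15765876e-05  1.35182299e+00] 8.650963390947478 29.998178780078888 [ 2.92928838 -0.24368523 -1.31586203]
lid-x in tool [0.002 1.    0.001]
2 [1.7 5.3]
4 [ 3.6 10.6]
6 [ 5.7 15.8]
8 [ 7.9 21. ]
10 [10.3 26. ]
12 [12.9 31. ]
14 [15.7 35.9]
16 [18.6 40.7]
18 [21.8 45.3]
20 [25.  49.9]
22 [28.4 54.3]
24 [32.  58.7]
26 [35.8 62.9]
28 [39.6 66.9]
30 [43.6 70.8]
32 [47.8 74.6]
34 [52.1 78.3]
36 [56.4 81.7]
38 [61.  85.1]
40 [65.6 88.2]
42 [70.3 91.2]
44 [75.2 94.1]
46 [80.1 96.7]
48 [85.1 99.2]
```

Gripped: the opening stopped on the bar with 30 N. Now I'll lift along the arc.

>>> step_arm --moves '[{"tx": 0,"ty": 0.8,"tz": -2.6,"roll": 0},{"tx": 0,"ty": 1.7,"tz": -5.3,"roll": 0},{"tx": 0,"ty": 2.6,"tz": -8,"roll": 0},{"tx": 0,"ty": 3.6,"tz": -10.6,"roll": 0},{"tx": 0,"ty": 4.6,"tz": -13.2,"roll": 0},{"tx": 0,"ty": 5.7,"tz": -15.8,"roll": 0},{"tx": 0,"ty": 6.8,"tz": -18.4,"roll": 0},{"tx": 0,"ty": 7.9,"tz": -21,"roll": 0},{"tx": 0,"ty": 9.1,"tz": -23.5,"roll": 0},{"tx": 0,"ty": 10.3,"tz": -26,"roll": 0},{"tx": 0,"ty": 11.6,"tz": -28.5,"roll": 0},{"tx": 0,"ty": 12.9,"tz": -31,"roll": 0}]'

```text
t: 5.23
eef_pos: [495.7, 209.2, 118.8]
tcp_rot: [-3.141, 0.0, 1.352]
ft_force: [4.2, 0.5, -5.2]
opening: 0.099
grip_force: 30.0
```

>>> step_arm --moves '[{"tx": 0,"ty": 1.4,"tz": -2.5,"roll": 0},{"tx": 0,"ty": 2.8,"tz": -4.9,"roll": 0},{"tx": 0,"ty": 4.2,"tz": -7.3,"roll": 0},{"tx": 0,"ty": 5.7,"tz": -9.7,"roll": 0},{"tx": 0,"ty": 7.3,"tz": -12,"roll": 0},{"tx": 0,"ty": 8.9,"tz": -14.3,"roll": 0},{"tx": 0,"ty": 12.1,"tz": -18.9,"roll": 0},{"tx": 0,"ty": 15.5,"tz": -23.3,"roll": 0},{"tx": 0,"ty": 19.1,"tz": -27.7,"roll": 0},{"tx": 0,"ty": 22.9,"tz": -31.9,"roll": 0},{"tx": 0,"ty": 26.7,"tz": -35.9,"roll": 0},{"tx": 0,"ty": 30.7,"tz": -39.8,"roll": 0}]'

```text
t: 6.23
eef_pos: [524.7, 202.8, 159.3]
tcp_rot: [-3.139, 0.0, 1.352]
ft_force: [-9.3, 5.7, 8.0]
opening: 0.096
grip_force: 30.0
```

>>> step_arm --moves '[{"tx": 0,"ty": 2.1,"tz": -1.9,"roll": 0},{"tx": 0,"ty": 4.2,"tz": -3.8,"roll": 0},{"tx": 0,"ty": 8.5,"tz": -7.5,"roll": 0},{"tx": 0,"ty": 12.8,"tz": -10.9,"roll": 0},{"tx": 0,"ty": 17.4,"tz": -14.3,"roll": 0},{"tx": 0,"ty": 22,"tz": -17.4,"roll": 0},{"tx": 0,"ty": 26.7,"tz": -20.4,"roll": 0},{"tx": 0,"ty": 29.2,"tz": -21.9,"roll": 0},{"tx": 0,"ty": 31.6,"tz": -23.3,"roll": 0},{"tx": 0,"ty": 34,"tz": -24.6,"roll": 0},{"tx": 0,"ty": 34,"tz": -24.6,"roll": 0},{"tx": 0,"ty": 34,"tz": -24.6,"roll": 0}]'

```text
t: 7.23
eef_pos: [558.5, 195.3, 184.5]
tcp_rot: [-3.141, -0.0, 1.352]
ft_force: [-7.6, 2.7, 10.0]
opening: 0.097
grip_force: 30.0
```

```bash
python3 - <<'E'
from h import *
from cell import env,optics
import cv2
p=np.load("p.npy");s=env.state()
g=s["eef_pos"]+R.from_euler('xyz',s["tcp_rot"]).apply([0,0,env.grip_depth])
l=R.from_euler('z',-p[2]).apply(g-[p[0],p[1],60])
print(s["t"],l,np.hypot(l[0],l[2]),np.degrees(np.arctan2(l[2],-l[0])-np.arctan2(46,154)),s["ft_force"],s["qvel"],s["grip_force"],s["opening"]*95.1)
a=np.radians(45);Lr=R.from_euler('y',a).apply(L)
c=optics.read_camera("scene");im=c["pixels"].copy()
im=cv2.resize(im[170:350,290:490],None,fx=3,fy=3,interpolation=cv2.INTER_CUBIC)
for q in proj(c,world(p,Lr)):cv2.circle(im,tuple(int(v) for v in ((q-[290,170]+.5)*3).round()),4,(0,255,0),1)
cv2.imwrite("pics/f.png",im)
E
```

```text
7.2333 [-7.68856047e+01  9.74972370e-02  1.43281903e+02] 162.6071955749247 45.15087318461832 [-7.61618657  2.74962955  9.96884974] [ 0.00141869 -0.00090501  0.00319073  0.00096343 -0.00198082  0.00118409] 30.015280544757843 9.199311316564772
```

View pics/f.png

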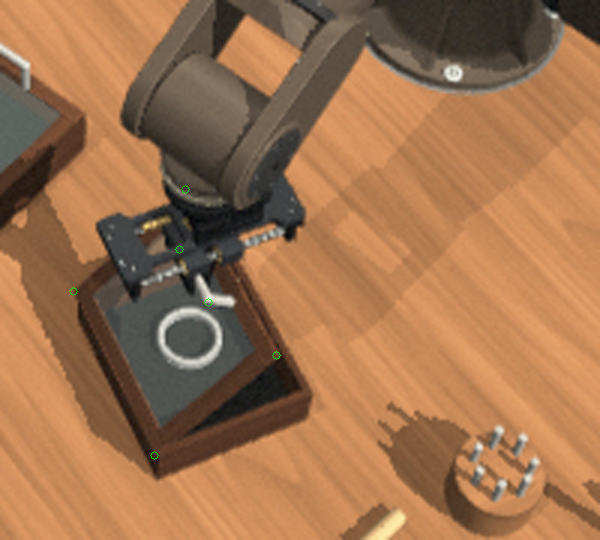

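The lid is up, and its near-left corner and bar end sit close to the 45° overlay at (276,355) and (208,302). I'll hold briefly to confirm it's steady.

>>> step_arm --moves '[{"tx": 0,"ty": 0,"tz": 0,"roll": 0},{"tx": 0,"ty": 0,"tz": 0,"roll": 0},{"tx": 0,"ty": 0,"tz": 0,"roll": 0},{"tx": 0,"ty": 0,"tz": 0,"roll": 0},{"tx": 0,"ty": 0,"tz": 0,"roll": 0},{"tx": 0,"ty": 0,"tz": 0,"roll": 0},{"tx": 0,"ty": 0,"tz": 0,"roll": 0},{"tx": 0,"ty": 0,"tz": 0,"roll": 0}]'

```text
t: 7.95
eef_pos: [558.4, 195.4, 184.4]
tcp_rot: [-3.141, -0.0, 1.352]
ft_force: [-7.0, 3.0, 9.6]
opening: 0.096
grip_force: 30.0
```

```bash
python3 - <<'E'
from cell import env,optics
import cv2
s=env.state();print(s["eef_pos"],s["ft_force"],s["opening"],s["grip_force"])
cv2.imwrite("pics/w2.png",optics.read_camera("wrist")["pixels"])
E
```

```text
[558.42423061 195.36459106 184.44567692] [-7.00714376  2.98342189  9.62206852] 0.0959208823259185 30.01491755247116
```

View pics/w2.png

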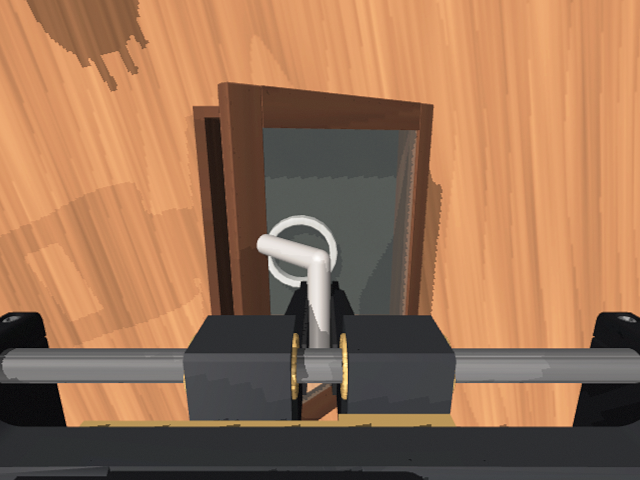

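The bar at (318,300) is firmly between the pads, the lid is steady and the bangle is still in the case at (302,250). Handing in.

```bash
python3 -c "
from cell import env
print(env.job_done())"
```

```text
the job is handed in; nothing more can be done
None
```

The bangle was in the left-hand case; its lid is held steady at about 45° (45.2° worked out from the gripper position) by its pull bar, nothing else was touched, and the job was handed in at about 8 s, with no verdict returned.

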